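# Hold the run pad of the tablet counter

## Robot

A 7-joint arm with a two-finger parallel gripper is mounted at the origin on the work surface. World frame = base frame: x ahead of the robot, y to its left, z up, the work surface at z = 0. Lengths are in m, angles in rad, forces in N, time in s.
With the tool pointing down it reaches from about 0.425 to 0.925 m from the base axis. Payload 6.8 kg.
Tool frame: the origin (TCP) lies midway between the tips of the shut fingers; the grasp point (between the pads) lies r.grasp_offset behind it (r.grasp_offset is the distance from the TCP to the grasp point, in m); z points along the fingers, y is the direction in which the jaws open and shut (so a half turn about z gives the same grasp; the last joint's range is limited). The gripper opens to 85 mm and grips with 20 to 120 N. Pads are 22 mm wide; open, the fingers measure 114 mm over their backs; the gripper's body (76 mm by 85 mm) begins 54 mm behind the grasp point. The pads swing forward as they close: fully open they stand 13 mm farther back than shut.
Start: joints at [1.01, 0.477, 0.022, 1.555, -0.011, 1.109, -0.083], TCP at [0.295, -0.607, 0.231] pointing down, gripper open.
Joint ranges: [-2.96, 2.96], [-0.34, 2.1], [-1.41, 1.46], [0.24, 2.44], [-1.37, 4.51], [0.17, 1.92], [-2.96, 2.96]. Speed limits (rad/s): [2.39, 2.39, 3.14, 3.14, 3.14, 3.14, 3.14].

## Interface

Orientations are given as a rotation vector (axis times angle).
In Python, from bench import r gives the robot as it stands. The module is installed in compiled form; this text tells all that it offers.
- The arm moves only by the tool send_rows, never from a script. Its argument "moves" is one flat list of numbers, 4 for each row, row after row: the shift along the tool's x, y, z in mm, then the turn about the tool's z in degrees. A call has 1 to 8 rows; each row is the pose to reach, as a shift and turn from the pose commanded when the call began, along the tool's axes at that moment; what a row does not reach only later rows make up. A row lasts 1/8 s, in which the tool goes at most 62.5 mm and 10.7 degrees, less where a joint would pass 70% of its speed; a pose out of reach is approached as far as the arm can. A call with a gripper value outside its range is refused whole. "hand" is the closure, from 0 (fully open) to 1 (shut), set as the call begins (left out, the last holds). The fingers move at their own pace and stop on an object; "newtons" is the grip in N (left out, the last holds). Time passes only in rows, so rows that repeat a pose let the fingers close. It gives the time, the measured TCP pose, the force and the opening at its end, in the units of the state.
- r.get_obs(): the state, without advancing time (a new reading comes with each control period).
- r.grab_frame(name): name is "side" or "top"; returns a dict with "img" (384x512x3 uint8, red, green, blue), "mtx" (3x3 intrinsics, pixels), "world_to_cam" (4x4, takes a point from world to camera coordinates). Camera axes: x right, y up, looking along -z (the intrinsics and any distortion apply to the point x, -y, -z); pixel columns grow to the right and rows downward; lengths in m; the calibration is good to about 2 mm. A picture is of the moment at which its call begins. There is no depth.
- r.hand_in(): hands the job in, once; it reports no verdict.
The state is a dict: "clock": time; "joints": joint angles; "qvel": joint speeds; "tau": joint torques, N m; "tcp_pos": TCP position; "orientation": TCP orientation; "contact_force": force on the tool from outside, world axes, zero at the start; "moment": the same for the moment, N m; "grip_width": finger opening in m.
Only numpy, scipy, OpenCV 4.12 (cv2) and the standard library are available. Lean on these libraries where they do the work, as an engineer would, in place of code of your own. Each camera call takes 0.05 s, during which the arm holds its last target.

## Task

Switch on the tablet counter by throwing the long isolator lever on the switch box over from the robot side to the far side, and only then press the counter's black hold-to-run pad down until its top is flush with the tops of the two metal cheeks beside it, never down to its bottom stop. Keep it there: the job finishes with the robot still holding the pad flush. Leave the short lamp lever as it is and the bottles and cartons standing where they are.

Things in the scene. Friction and masses are not known exactly. Their poses are not given: they have to be found in the camera images.
- counter: Tablet counter, fixed: white housing 200 (x) x 300 (y) x 60 mm, origin at the centre of its underside. Lidded steel hopper, 120 mm wide, top at z 175, centred at x 10, y 80 mm; steel chute at y 80 mm on the -x side, up to z 125 mm; hold-to-run pad at x 0, y -90 mm. +x points away from the robot at yaw 0; yaw varies 0.3 rad either way. Counter and switch box may change sides.
- pad_top (a point): Centre of the top face of the hold-to-run pad: a flat black rubber plate 60 (x) x 50 (y) x 12 mm on a vertical spring plunger between two aluminium cheeks. Released, it is 107 mm above the bench, 22 mm above the cheeks. It moves straight down with the pad; axes parallel to the counter's.
- cheek_level (a point): Fixed point in line with the pad's centre at the height of the cheeks' flat tops, 85 mm above the bench. The cheeks are fixed aluminium bars 66 (x) x 12 (y) mm, one left and one right of the pad, inner faces 58 mm apart. Nothing stands over them.
- pad_plunger (a joint): Downward travel of the pad in m: 0 released, 0.022 with its top flush with the cheeks, 0.034 at its bottom stop. The spring pushes back with about 3 N at first, 8 N when flush and 11 N at the bottom, and lifts the pad again as soon as it is let go.
- switchbox: Grey switch box 110 (x) x 190 (y) x 65 mm, fixed; origin at the centre of its underside. Two levers on top pivot at x 0, z 65 mm about the box's y axis: the long isolator at y -50 mm, the short lamp lever at y +50 mm. +x points away from the robot at yaw 0 (yaw varies 0.35 rad either way): that side, with a raised white bar, is on; the -x side, with a raised white ring, is off.
- isolator_knob (a point): Centre of the 24 mm black ball on the end of the isolator lever, a 12 mm thick steel rod; the ball's centre is 80 mm from the pivot, 131 mm above the bench at either end of the throw. It moves with the lever.
- isolator (a joint): Angle of the isolator lever, rad: 0 = off (its start; leaning 0.6 rad from upright to the robot side, -x of the box), 1.2 = on (leaning 0.6 rad to +x). A push of 1 to 2 N at the ball moves it; once past upright (0.6) it drops over by itself to that end and stays there.
- lamp_switch (a joint): Angle of the lamp lever (35 mm long rod with a 16 mm black ball), rad: 0 = leaning to the robot side (its start), 1.2 = leaning away; drops over past upright like the isolator. Not to be thrown.
- count_bottle: Bystander, loose: small white round medicine jar, 44 mm diameter, 70 mm tall, standing under the chute of the tablet counter. Origin: centre of its underside.
- white_bottle: Bystander, loose: white round bottle, 48 mm diameter, 75 mm tall, standing behind the hold-to-run pad. Origin: centre of its underside.
- blister_carton: Bystander, loose: low paper-white carton 45 x 110 x 28 mm, lying in front of the pad. Origin: centre of its underside.
- amber_bottle: Bystander, loose: brown bottle, 50 mm diameter, 100 mm tall, standing behind the switch box. Origin: centre of its underside.
- tube_carton: Bystander, loose: low brown carton 45 x 100 x 38 mm, lying in front of the switch box. Origin: centre of its underside.
Things that resemble listed ones, but are neither listed nor needed, are in the scene too. Leave any purple or red look-alike of the switchbox alone.

How it is judged:
On the way, in this order (a step that is already met when the one before it is completed fails the run):
1. the isolator lever is thrown to on (value of joint isolator above 1 rad), for 0.2 s.
2. the pad is pressed flush with the cheeks (value of joint pad_plunger between 0.0175 and 0.0265 m), for 0.3 s.
At the end, for the whole second after the job is handed in: The isolator lever leans to the on side (joint above 1.0 rad), the lamp lever is still off (below 0.3 rad), and the gripper's fingers hold the pad at rest with at least 4 N, its top flush with the cheeks within 4.5 mm (travel 17.5 to 26.5 mm), through the last second (all of step 2 and value of joint isolator above 1 rad and value of joint lamp_switch below 0.3 rad and velocity of joint pad_plunger between -0.01 and 0.01 m/s and contact force between the fingers and pad_plunger above 4 N); the arm keeps its last pose, push and grip.
It fails at once if the pad is pressed (more than 8 mm) while the isolator is not on (value of joint pad_plunger above 0.008 m and value of joint isolator below 1 rad).
It fails at once if the pad is pushed down to its bottom stop (travel above 32 mm) (value of joint pad_plunger above 0.032 m).
It fails at once if the lamp lever is thrown (above 0.6 rad) (value of joint lamp_switch above 0.6 rad).
It fails at once if a bystander is moved by more than 30 mm or tipped over (distance of any of count_bottle, white_bottle, blister_carton, amber_bottle, tube_carton from where it was at the start of the episode above 0.03 m or angle between any of count_bottle, white_bottle, blister_carton, amber_bottle, tube_carton's own z axis and vertical above 0.5 rad).
It also fails if it takes over 40 s, if anything falls off the work surface, if the arm or the gripper's body presses on something with over 40 N, if the wrist force passes 120 N, or if a joint passes its speed limit or range.

## Working session

There is one attempt and no reset: what is moved stays moved. The work goes in short steps, Python scripts to look and compute and a tool call to move; the robot and the scene stay as the last step left them, time stands still between calls to the robot, and variables do not carry over. Pictures are saved under pics/ and viewed, and the job is handed in when it is done.

Besides the shell and the picture viewer there is one more tool, called as name(argument=value, ...) on one line, values as JSON. send_rows: Moves the arm, as the interface text tells. Its arguments: {"type":"object","properties":{"moves":{"type":"array"},"hand":{"type":"number"},"newtons":{"type":"number"}},"required":["moves"]}

```bash
mkdir -p pics; python3 - <<'E'
from bench import r
import cv2,pickle
o=r.get_obs();print(o, r.grasp_offset)
d={}
for n in("side","top"):
    f=r.grab_frame(n);d[n]=f;cv2.imwrite(f"pics/{n}0.png",cv2.cvtColor(f["img"],cv2.COLOR_RGB2BGR));print(n,f["mtx"],f["world_to_cam"],f.keys())
pickle.dump(d,open("f0.pkl","wb"))
E
```

```text
{'clock': 0.0, 'joints': array([ 1.0098826 ,  0.47777694,  0.02232672,  1.55648491, -0.01152525,
        1.10930905, -0.08311584]), 'qvel': array([ 0.00089598,  0.00070117, -0.00135162,  0.000338  ,  0.00097043,
       -0.00034491,  0.00044275]), 'tau': array([-2.50874400e-04, -5.96454406e+01,  1.60706129e+00, -2.81199682e+01,
        1.22648259e-02,  9.54081741e-03,  5.86936110e-06]), 'tcp_pos': array([ 0.2950411 , -0.6064222 ,  0.23032687]), 'orientation': array([-3.05968423e+00, -7.04827088e-01,  8.17821267e-04]), 'contact_force': array([ 0.6056458 , -0.11624269,  0.85206169]), 'moment': array([-0.02110065,  0.03314908, -0.01320064]), 'grip_width': 0.08543631127808987} 0.0187
side [[438.19922943   0.         256.41524737]
 [  0.         438.19922943 196.75230605]
 [  0.           0.           1.        ]] [[-0.91551662 -0.40208686 -0.01246911  0.40545463]
 [ 0.25722155 -0.60894015  0.75035256 -0.2189694 ]
 [-0.30929985  0.68375291  0.66092024 -1.26289239]
 [ 0.          0.          0.          1.        ]] dict_keys(['img', 'mtx', 'world_to_cam'])
top [[452.04559237   0.         257.25464823]
 [  0.         452.04559237 194.00337341]
 [  0.           0.           1.        ]] [[ 0.00217669 -0.99997796  0.006272   -0.03470822]
 [ 0.98782755  0.0031257   0.15552156 -0.47779101]
 [-0.15553774  0.00585713  0.98781259 -1.14441879]
 [ 0.          0.          0.          1.        ]] dict_keys(['img', 'mtx', 'world_to_cam'])
```

View pics/side0.png

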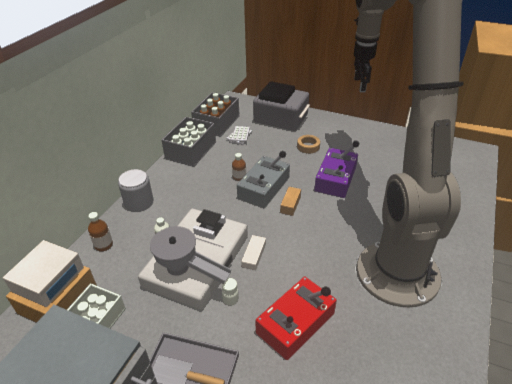

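View pics/top0.png

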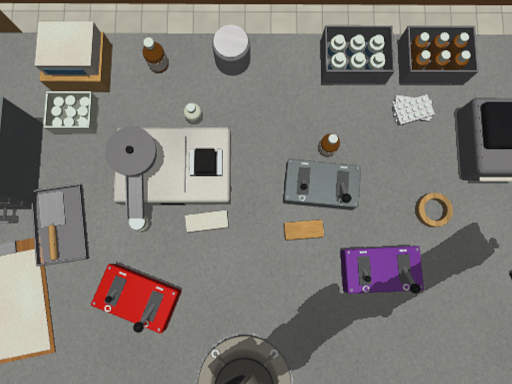

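The side view shows the grey box at (264,180), purple box at (337,170) and red box at (297,315). The counter pad is at (210,222). In the top view the grey box is at (322,184), with the long lever on the right and its ball near (345,198). The pad is at (206,162). Next I'll look at crops.

```bash
python3 - <<'E'
import cv2,numpy as np
t=cv2.imread("pics/top0.png");s=cv2.imread("pics/side0.png")
def c(im,x,y,w,h,k):return cv2.resize(im[y:y+h,x:x+w],None,fx=k,fy=k,interpolation=cv2.INTER_CUBIC)
a=c(t,275,145,100,75,4);b=c(t,165,125,100,75,4);d=c(s,230,140,100,75,4);e=c(s,170,190,100,75,4)
cv2.imwrite("pics/crops.png",np.vstack([np.hstack([a,b]),np.hstack([d,e])]))
E
```

```text
(no output)
```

View pics/crops.png

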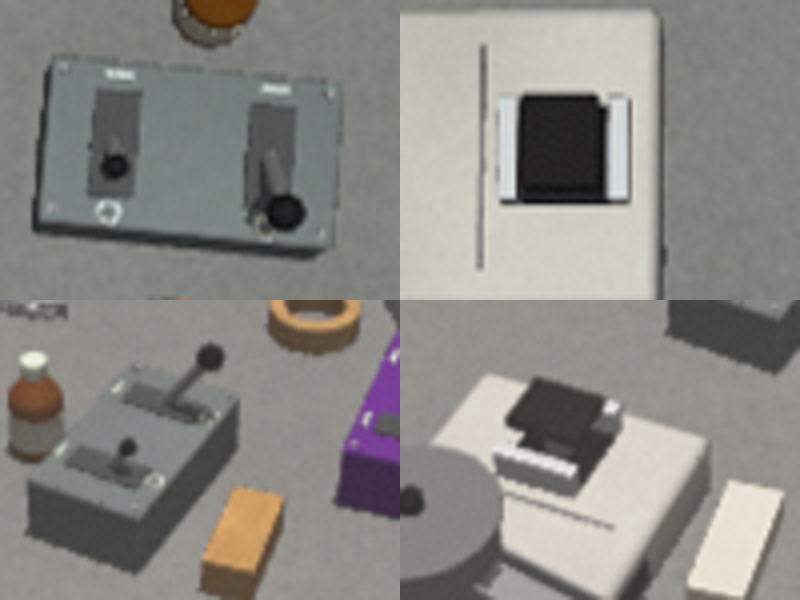

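Top-left and bottom-left crops: the grey box has the isolator's long rod and big ball at top (346,198), side (283,154). The short lamp lever is at top (304,186), side (262,176). The on bar is on the far side and the off ring on the near side. Right crops: the pad sits between its cheeks at top (205,160), side (209,217). Possible mix-ups are the purple box (382,270), the red box (136,298), and the lamp lever. The grey box is the one to use.

```bash
cat > h.py <<'E'
import numpy as np,cv2
def P(f):
    return f["mtx"]@np.diag([1,-1,-1])@f["world_to_cam"][:3]
def tri(d,pt,ps):
    X=cv2.triangulatePoints(P(d["top"]),P(d["side"]),np.array(pt,float).reshape(2,1),np.array(ps,float).reshape(2,1))[:,0];X=X[:3]/X[3]
    e=[np.linalg.norm(proj(d[n],X)-p) for n,p in(("top",pt),("side",ps))]
    return X,e
def proj(f,X):
    q=P(f)@np.r_[X,1];return q[:2]/q[2]
def plane(f,p,z):
    M=P(f);H=np.c_[M[:,:2],M[:,2]*z+M[:,3]];q=np.linalg.solve(H,[p[0],p[1],1]);return q[:2]/q[2]
def blob(f,box,thr,lo=None):
    x,y,w,h=box;im=f["img"][y:y+h,x:x+w].max(2)
    m=(im<thr).astype(np.uint8);n,l,st,c=cv2.connectedComponentsWithStats(m)
    return [(st[i,4],(c[i]+[x,y]).round(1),st[i,:4].tolist()) for i in range(1,n) if st[i,4]>5]
E
python3 - <<'E'
import pickle;from h import *
d=pickle.load(open("f0.pkl","rb"))
for n,b in(("top",(335,185,22,22)),("side",(272,145,22,20)),("top",(297,180,14,14)),("side",(255,170,14,12)),("top",(192,145,30,32)),("side",(190,205,40,36))):
    print(n,b,blob(d[n],b,45))
for nm,a,b in(("iso",(346.3,197.7),(282.5,154.2)),("lamp",(304,186.3),(261.7,176.4)),("pad",(205.5,160.3),(209.5,217.3))):
    print(nm,tri(d,a,b))
f=d["top"]
# grey box top face corners from crop
for p in((52,58),(342,82),(330,245),(38,228)): print("box",plane(f,(275+p[0]/4,145+p[1]/4),.065))
# cheeks outer/inner corners (top crop right)
for p in((499,97),(499,202),(630,97),(630,202),(518,97),(607,97),(518,200),(607,200)): print("chk",plane(f,(165+(p[0]-400)/4,125+p[1]/4),.085))
print("on bars",[plane(f,(275+a/4,145+b/4),.067) for a,b in((120,74),(275,89),(109,212),(262,227))])
g=f["img"];
for nm,lo,hi in (("brown",(5,90,110),(25,255,255)),):
    m=cv2.inRange(cv2.cvtColor(g,cv2.COLOR_RGB2HSV),lo,hi)
    for c in cv2.findContours(m,0,2)[0]:
        if cv2.contourArea(c)>60: print(nm,cv2.boundingRect(c))
print("blister",[plane(f,p,.028) for p in((185,216),(227,210),(229,225),(187,232))])
print("tube",[plane(f,p,.038) for p in((284,222),(323,220),(323,237),(284,240))])
print("amber",tri(d,(332,142),(238.5,158)),"white",tri(d,(192,110),(160,224)))
E
```

```text
top (335, 185, 22, 22) [(np.int32(64), array([345.6, 197.6]), [6, 9, 10, 9])]
side (272, 145, 22, 20) []
top (297, 180, 14, 14) [(np.int32(32), array([303.2, 186.3]), [3, 4, 7, 6])]
side (255, 170, 14, 12) []
top (192, 145, 30, 32) [(np.int32(558), array([205. , 162.2]), [3, 4, 22, 27])]
side (190, 205, 40, 36) []
iso (array([ 0.4543896 , -0.24800331,  0.12763739]), [np.float64(0.4061134272167025), np.float64(0.30736241028589056)])
lamp (array([ 0.4887064 , -0.14998785,  0.09273426]), [np.float64(0.13860743016316576), np.float64(0.11103199035542342)])
pad (array([0.55231969, 0.09640667, 0.09962561]), [np.float64(0.3148035283758848), np.float64(0.28275556134401836)])
box [ 0.56409698 -0.1125567 ]
box [ 0.54890633 -0.29972849]
box [ 0.44279767 -0.28853772]
box [ 0.45315286 -0.10270641]
chk [0.58517782 0.13893123]
chk [0.51710361 0.13720339]
chk [0.58549533 0.05560801]
chk [0.5173867  0.05464571]
chk [0.58522385 0.12685101]
chk [0.58543956 0.07024291]
chk [0.5184297  0.12526463]
chk [0.51862247 0.0691668 ]
on bars [array([ 0.55321893, -0.15615606]), array([ 0.54369562, -0.25588965]), array([ 0.46329503, -0.14786617]), array([ 0.45395086, -0.24513185])]
brown (0, 266, 55, 98)
brown (16, 238, 19, 14)
brown (48, 225, 9, 35)
brown (284, 220, 40, 20)
brown (419, 193, 34, 34)
brown (40, 32, 63, 50)
blister [array([0.42059015, 0.15519946]), array([0.43669612, 0.04568986]), array([0.39735051, 0.03998343]), array([0.37883382, 0.14887848])]
tube [array([ 0.40464018, -0.10283953]), array([ 0.41011837, -0.20401742]), array([ 0.36616114, -0.20311795]), array([ 0.35820404, -0.10251316])]
amber (array([ 0.60738708, -0.22373552,  0.08406005]), [np.float64(0.5970728486962094), np.float64(0.45988503012825915)]) white (array([0.70239799, 0.14102942, 0.05297929]), [np.float64(0.6570553366058054), np.float64(0.6061943236255614)])
```

Measurements agree with the description:

| Item | Measured | Expected |
|---|---|---|
| Isolator ball | (0.454, -0.248, 0.128), matching pivot plus lean from the box corners | z 0.131 |
| Box yaw | about -0.09 rad | within ±0.35 rad |
| Pad centre | (0.551, 0.097), z 0.100 from a rough side click | z 0.107 |
| Counter yaw | about 0.02 rad | within ±0.3 rad |

I'll check the pad height again by touch. First I'll move behind the ball at the present height with the gripper shut.

send_rows(moves=[34,-34,0,4,67,-68,0,8,101,-102,0,12,135,-136,0,16,168,-170,0,20,202,-204,0,24,236,-238,0,28,269,-272,0,31], hand=1, newtons=40)

```text
clock: 1.1
tcp_pos: [0.4184, -0.2431, 0.2311]
orientation: [-3.138, 0.141, 0.0]
contact_force: [0.2, -0.4, -0.1]
grip_width: 0.0001
```

send_rows(moves=[0,0,35,0,0,0,70,0,0,0,95,0,0,0,106,0,0,0,106,0])

```text
clock: 1.72
tcp_pos: [0.4179, -0.2446, 0.125]
orientation: [-3.138, 0.139, 0.002]
contact_force: [0.5, -0.2, 0.7]
grip_width: -0.0003
```

```bash
python3 - <<'E'
from bench import r
import cv2,numpy as np
o=r.get_obs();print(o["tcp_pos"],o["contact_force"])
t=r.grab_frame("top")["img"];s=r.grab_frame("side")["img"]
k=lambda im,x,y:cv2.resize(im[y:y+100,x:x+100,::-1],None,fx=4,fy=4,interpolation=cv2.INTER_CUBIC)
cv2.imwrite("pics/p1.png",np.hstack([k(t,290,140),k(s,240,120)]))
E
```

```text
[ 0.41791788 -0.2446152   0.12497762] [ 0.50184174 -0.22105053  0.68702783]
```

View pics/p1.png

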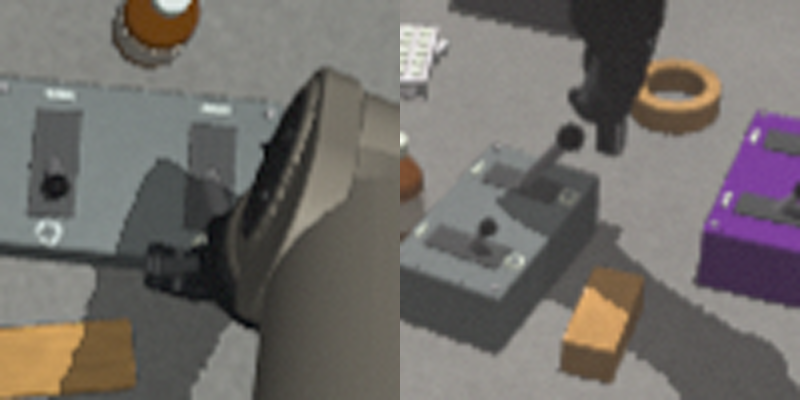

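The side crop shows the fingertips just behind the ball (ball at crop (570,138), fingers at (610,140)). The lever has not moved. Pushing along the box's x axis.

send_rows(moves=[12,0,0,0,24,0,0,0,36,0,0,0,48,0,0,0,60,0,0,0,72,0,0,0,84,0,0,0,90,0,0,0])

```text
clock: 2.82
tcp_pos: [0.5089, -0.2526, 0.1253]
orientation: [-3.139, 0.138, -0.001]
contact_force: [0.4, 0.6, -0.1]
grip_width: 0.0001
```

send_rows(moves=[0,0,0,0,-20,0,-20,0,-30,0,-60,0,-30,0,-90,0,-30,0,-90,0])

```text
clock: 3.45
tcp_pos: [0.4789, -0.2508, 0.2178]
orientation: [3.137, -0.14, 0.007]
contact_force: [-0.4, -0.8, 0.2]
grip_width: -0.0004
```

```bash
python3 - <<'E'
from bench import r
import cv2,numpy as np
o=r.get_obs();print(o["tcp_pos"],o["contact_force"])
t=r.grab_frame("top")["img"];s=r.grab_frame("side")["img"]
k=lambda im,x,y:cv2.resize(im[y:y+100,x:x+100,::-1],None,fx=4,fy=4,interpolation=cv2.INTER_CUBIC)
cv2.imwrite("pics/p2.png",np.hstack([k(t,290,120),k(s,220,120)]))
E
```

```text
[ 0.47890109 -0.25077541  0.21783086] [-0.42131985 -0.79167918  0.22079208]
```

View pics/p2.png

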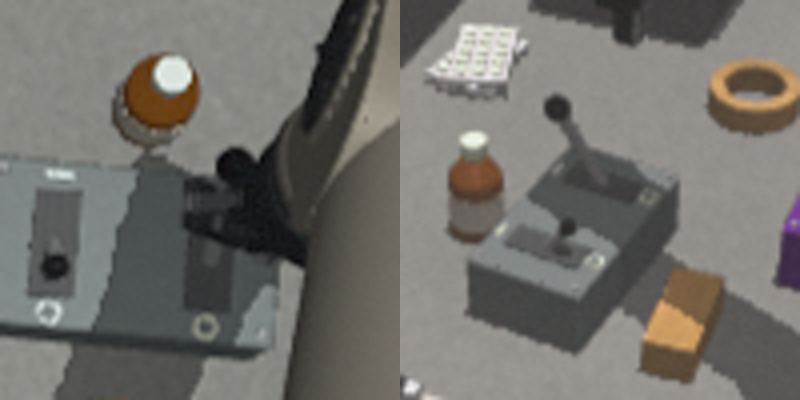

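```bash
python3 - <<'E'
import pickle;from h import *
d=pickle.load(open("f0.pkl","rb"))
print(tri(d,(348.8,160.4),(259.2,146.7)), "expect .543 -.255 .131")
print(proj(d["side"],[.5513,.0966,.107]),proj(d["side"],[.5513,.0966,.085]),proj(d["top"],[.5513,.0966,.107]))
from bench import r
o=r.get_obs();from scipy.spatial.transform import Rotation as R
M=R.from_rotvec(o["orientation"]).as_matrix()
print(M.T@(np.array([.551,.096,.2178])-o["tcp_pos"])*1000)
E
```

```text
(array([ 0.54547552, -0.25678037,  0.12864303]), [np.float64(0.7688582488399417), np.float64(0.575821665545679)]) expect .543 -.255 .131
[209.2896954  215.57578242] [209.90396931 220.8839664 ] [205.19463266 160.32189445]
[  42.66571626 -351.15449699   -2.75553091]
```

The ball now triangulates to (0.545, -0.257, 0.129), which is the on position, and the lamp lever is unchanged. Moving over the pad.

send_rows(moves=[5,-44,0,0,11,-88,0,-1,16,-132,0,-2,21,-176,0,-3,27,-220,0,-4,32,-264,0,-5,38,-308,0,-6,43,-351,0,-6])

```text
clock: 4.55
tcp_pos: [0.551, 0.097, 0.2136]
orientation: [3.141, 0.026, -0.004]
contact_force: [0.4, -0.0, -0.1]
grip_width: -0.0002
```

send_rows(moves=[0,0,30,0,0,0,60,0,0,0,85,0,0,0,97,0,0,0,97,0])

```text
clock: 5.18
tcp_pos: [0.5509, 0.0956, 0.1171]
orientation: [3.141, 0.026, -0.004]
contact_force: [0.1, -0.4, -0.2]
grip_width: 0.0002
```

```bash
python3 - <<'E'
from bench import r
import cv2,numpy as np
o=r.get_obs();print(o["tcp_pos"],o["contact_force"])
t=r.grab_frame("top")["img"];s=r.grab_frame("side")["img"]
k=lambda im,x,y:cv2.resize(im[y:y+100,x:x+100,::-1],None,fx=4,fy=4,interpolation=cv2.INTER_CUBIC)
cv2.imwrite("pics/p3.png",np.hstack([k(t,160,110),k(s,160,160)]))
E
```

```text
[0.55085418 0.09559878 0.1171091 ] [ 0.13222425 -0.43563187 -0.22444576]
```

View pics/p3.png

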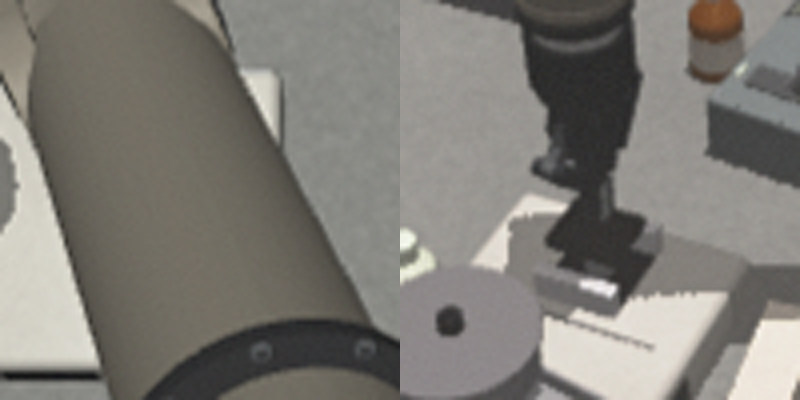

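The side crop shows the fingertips just over the middle of the pad (crop (603,215)). The pad is still raised and nothing else is near. Descending gently to touch.

send_rows(moves=[0,0,4,0,0,0,8,0,0,0,9,0,0,0,9,0])

```text
clock: 5.78
tcp_pos: [0.5517, 0.0958, 0.1093]
orientation: [3.141, 0.026, -0.0]
contact_force: [0.3, 0.6, -0.2]
grip_width: -0.0001
```

send_rows(moves=[0,0,2,0,0,0,4,0,0,0,4,0,0,0,4,0])

```text
clock: 6.28
tcp_pos: [0.5519, 0.0958, 0.1055]
orientation: [-3.141, -0.026, -0.001]
contact_force: [-0.7, 0.7, 2.4]
grip_width: 0.0001
```

Contact came between z 0.109 and 0.1055, which confirms a pad top near 0.107. Pressing further.

send_rows(moves=[0,0,4,0,0,0,8,0,0,0,12,0,0,0,15,0,0,0,15,0])

```text
clock: 6.9
tcp_pos: [0.552, 0.0959, 0.0903]
orientation: [-3.141, -0.026, -0.001]
contact_force: [-0.4, -0.0, 6.7]
grip_width: 0.0002
```

send_rows(moves=[0,0,3,0,0,0,5,0,0,0,5,0,0,0,5,0,0,0,5,0])

```text
clock: 7.52
tcp_pos: [0.552, 0.0959, 0.0856]
orientation: [-3.141, -0.026, -0.001]
contact_force: [-1.2, -0.1, 7.8]
grip_width: 0.0001
```

```bash
python3 - <<'E'
from bench import r
import cv2,numpy as np
for i in range(3):
    s=r.grab_frame("side")["img"]
    o=r.get_obs();print(o["tcp_pos"],o["contact_force"],o["clock"])
k=lambda im,x,y,w,h,f:cv2.resize(im[y:y+h,x:x+w,::-1],None,fx=f,fy=f,interpolation=cv2.INTER_CUBIC)
cv2.imwrite("pics/p4.png",np.hstack([k(s,180,195,50,50,8),k(s,150,120,130,130,400/130)]))
E
```

```text
[0.55200086 0.09591346 0.08556968] [-1.1966735  -0.55887554  8.26382625] 7.575
[0.55201308 0.09590775 0.08555168] [-2.30097589  0.43190646  8.49763919] 7.625
[0.55203873 0.09590103 0.08557244] [-1.68040517  0.17850439  7.77635286] 7.675
```

View pics/p4.png

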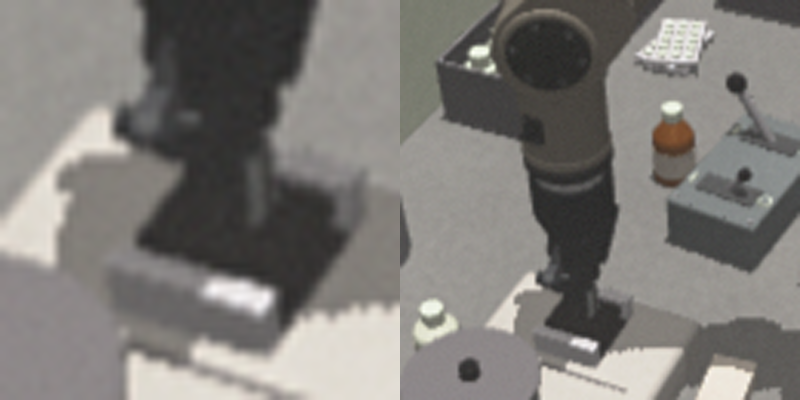

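The crops show the pad's top level with the cheek tops and held by the fingertips. The isolator leans to the on side (crop (738,82)), the lamp lever is still off, and the bottles are standing. TCP z is 0.0856 and the force is about 8 N, which fits the flush value. Handing in.

```bash
python3 - <<'E'
from bench import r
print(r.hand_in());o=r.get_obs();print(o["tcp_pos"],o["contact_force"],o["clock"])
E
```

```text
the job is handed in; nothing more can be done
None
the job is handed in; nothing more can be done
```

I threw the isolator lever over to the on side and then pressed the hold-to-run pad flush. The job is handed in with the shut fingers still holding the pad; hand-in gave no verdict.

- **Isolator:** after the throw, the ball triangulated to (0.545, -0.257, 0.129), against an expected on position of (0.543, -0.255, 0.131). The last side view still shows the lever on and the lamp lever off.
- **Pad:** at hand-in the TCP was steady at z 0.0856, about 21.5 mm of travel, with 8 N of push. That fits the 8 N given for flush, and the side view shows the pad level with the cheek tops.
- **Bystanders:** the bottles in view of the last side crop were standing where they were. That crop did not show the count bottle or the tube carton and only part of the blister carton. The fingers were never near them, but I did not measure any of the five again.
- **Disagreement:** my first camera estimate of the released pad height was 0.100 m, from a rough click in the side view. Touch put it between 0.1055 and 0.109 m, which agrees with the stated 0.107 m, so I went by touch.

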